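# Set the sliding stop of the edge-piece holder

## Robot

A 6-joint arm with a two-finger parallel gripper is mounted at the origin on the work surface. World frame = base frame: x ahead of the robot, y to its left, z up, the work surface at z = 0. Lengths are in m, angles in rad, forces in N, time in s.
With the tool pointing down it reaches from about 0.325 to 1 m from the base axis. Payload 5.1 kg.
Tool frame: the origin (TCP) lies midway between the tips of the shut fingers; the grasp point (between the pads) lies ctrl.grasp_offset behind it (ctrl.grasp_offset is the distance from the TCP to the grasp point, in m); z points along the fingers, x is the direction in which the jaws open and shut, and the axes are right-handed (so a half turn about z gives the same grasp; the last joint's range is limited). The gripper opens to 85 mm and grips with 20 to 120 N. Pads are 22 mm wide; open, the fingers measure 114 mm over their backs; the gripper's body (76 mm by 85 mm) begins 54 mm behind the grasp point. The pads swing forward as they close: fully open they stand 13 mm farther back than shut.
Start: joints at [-1.227, 0.124, 1.65, -0, 1.367, -0.083], TCP at [0.269, -0.592, 0.231] pointing down, gripper open.
Joint ranges: [-2.61, 2.61], [-1.02, 2.33], [0.03, 2.71], [-1.35, 4.49], [0.32, 2.68], [-2.91, 2.91]. Speed limits (rad/s): [2.57, 2.57, 3.14, 3.14, 3.14, 3.14].

## Interface

Orientations are given as a rotation vector (axis times angle).
In Python, from cell import ctrl, planner, status, vision, close_job, nets gives the robot as it stands. The module is installed in compiled form; this text tells all that it offers. Calls block until the motion is done:
- ctrl.goto(position, orientation): joint-space move of the TCP to a pose.
- ctrl.line_to(position, orientation=None, feed=0.15, guard=None): straight line of the TCP; orientation=None keeps the orientation; feed is the mean speed in m/s. With guard (N) it stops when the force on the tool has changed by that much, and returns True; else False.
- ctrl.move_joints(angles): joint-space move.
- ctrl.gripper_to(opening): finger opening in m; the grip force is fixed at half the most; returns when the fingers have stopped.
- ctrl.hold(seconds).
- planner.inverse_kinematics(position, orientation): joint angles nearest the present ones, or None.
- status.state(): the state.
- vision.get_image(name): name is "scene" or "top" or "wrist"; returns a dict with "pixels" (420x560x3 uint8, blue, green, red), "fx", "fy", "cx", "cy" (pixels), "world_to_cam" (4x4, takes a point from world to camera coordinates); the wrist camera has in their place "T_tool_cam" (4x4, takes a point from camera to tool coordinates, whose origin is the TCP and whose axes are the tool frame's). Camera axes: x right, y down, z forward; pixel columns grow to the right and rows downward; lengths in m; the calibration is good to about 2 mm. A picture is of the moment at which its call begins: read the wrist's pose just before it. There is no depth.
A pose or a line that the arm cannot do raises ctrl.IKError and nothing moves.
- close_job(): hands the job in, once; it reports no verdict.
Trained networks look in the newest picture that a camera, given by its name, has taken for a name from the list of things; names that differ only in an ending like _2 or _b are one class to them, and where a whole thing is asked for, a point or a joint stands for the part that bears it (a point fixed in the world has none). Each returns a list of dicts, best first, with "score" (0 to 1); they miss things now and then, are a little off and sometimes report something else, mostly with a low value. They report only what shows in the picture. A call takes as long as a camera call.
- nets.boxes_of(target, camera): "position" ([column, row] in pixels, amid what is visible of it).
The state is a dict: "t": time; "joints": joint angles; "joint_velocities": joint speeds; "effort": joint torques, N m; "tool_pos": TCP position; "orientation": TCP orientation; "ft_force": force on the tool from outside, world axes, zero at the start; "ft_torque": the same for the moment, N m; "gripper_width": finger opening in m.
Only numpy, scipy, OpenCV 4.12 (cv2) and the standard library are available. Lean on these libraries where they do the work, as an engineer would, in place of code of your own. Each camera call takes 0.05 s, during which the arm holds its last target. There are 200 camera calls.

## Task

With the fingertips, push the sliding stop block along the rail of the maple edge-piece holder, from behind, until it drops into the notch of the dark steel catch that has the round tab, and leave it seated there; if the catch with the straight bar tab comes first, push on over it. Do not run past the round-tab notch, do not pinch the block, touch its cork face or pull up its brass plunger, and leave the puzzle pieces and everything else on the table where they are.

Things in the scene. Friction and masses are not known exactly. Their poses are not given: they have to be found in the camera images.
- holder: Fixed maple edge-piece holder, 150 (x) x 420 (y) mm, base 30 mm thick, with a rail 24 mm wide along its middle, rail top 50 mm above the table. Origin: centre of the underside. z is up, y runs along the rail in the direction in which the stop is to be pushed, x towards the ledge with the catches' tabs. Its yaw varies by up to 0.3 rad either way.
- stop (a joint): Position of the stop along the rail, m: 0 = start end (stop's middle 160 mm before the holder's origin), growing along the holder's +y, travel 0.32. Starts at 0 to 0.045. Sliding takes under 1 N plus 12 N per m/s; each hump takes about 10 N to climb, then the push dips and the block snaps ahead into the notch by itself. Captive on the rail.
- stop_mid (a point): Middle of the walnut stop block, 60 mm across the rail (x), 30 mm along it (y, so the rear face to push on is 15 mm before this point), solid from 58 to 96 mm above the table; this point is 77 mm above the table, straight over the rail's centre line. Axes as the holder's. Its sides reach down to 36 mm, beside the rail.
- stop_face: Cork facing, 4 mm thick, 60 x 38 mm, on the front (+y) face of the stop block; not to be touched. Its origin is not on the part: it lies below the stop's middle, at table height.
- plunger (a joint): Height of the sprung brass plunger that goes down through the middle of the stop block, m: 0 on the bare rail and also when seated in a notch, about 0.004 on top of a hump; above 0.007 only when pulled up. A roller at its foot rides on rail and humps. Its knob is 18 mm wide, on top of the block, top 113 mm above the table (4 mm more on a hump).
- catch_round: Dark steel catch on the rail whose tab is a flat round disc, 44 mm across, on the ledge 50 mm to the +x side of the rail's centre line. Two humps, 4 mm high, lie 10 mm before and after its notch (ramps: 40 mm in all). Origin: straight under the notch, at table height; axes as the holder's. Stop seated = its middle over this origin; within 4 mm it is drawn in. May be first or second on the way.
- catch_bar: The other dark steel catch, same humps and notch, whose tab is a straight bar 12 mm wide and 50 mm long across the ledge on the same side. Origin and axes likewise. Not the wanted one.
- piece_a: Loose wooden puzzle piece, 28 x 28 x 8 mm with a round 12 mm knob on its +y side, lying on the holder's ledge on the -x side of the rail. Origin: underside centre. Leave alone.
- piece_b: Second such piece on the same ledge. Leave alone.
- piece_c: Such a piece on the table, left of the holder. Leave alone.
- piece_d: Another one on the table, left of the holder. Leave alone.
- magnifier: Brass magnifier on a stand, about 160 mm tall, at the left beyond the holder. Origin: centre of the foot's underside. Leave alone.
- box_lid: Walnut box lid, 160 x 240 x 35 mm, lying at the far side of the table. Origin: underside centre. Leave alone.
- mug: Mug, 80 mm wide, 90 mm tall, at the right of the table. Origin: underside centre. Leave alone.

How it is judged:
At the end, for the whole second after the job is handed in: The stop block stands still with its middle within 3 mm of the round-tab catch's notch along the rail, its plunger dropped (less than 1.5 mm up) (y of stop_mid in the frame of catch_round between -0.003 and 0.003 m and value of joint plunger below 0.0015 m and velocity of joint stop between -0.005 and 0.005 m/s); the robot touches nothing.
It fails at once if the stop ran more than 13 mm past the round-tab notch (y of stop_mid in the frame of catch_round above 0.013 m).
It fails at once if the plunger was pulled up (value of joint plunger above 0.007 m).
It fails at once if the cork face was touched or the block pinched (contact force between stop_face and the fingers above 0.5 N or contact force between stop_face and the arm above 0.5 N).
It fails at once if a puzzle piece was shifted or lifted by more than 10 mm (distance of any of piece_a, piece_b, piece_c, piece_d from where it was at the start of the episode above 0.01 m).
It fails at once if the magnifier, box lid or mug was moved by more than 10 mm (distance of any of magnifier, box_lid, mug from where it was at the start of the episode above 0.01 m).
It also fails if it takes over 48 s, if anything falls off the work surface, if the arm or the gripper's body presses on something with over 40 N, if the wrist force passes 120 N, or if a joint passes its speed limit or range.

## Working session

There is one attempt and no reset: what is moved stays moved. The work goes in short steps, each a Python script; the robot and the scene stay as the last script left them, time stands still between calls to the robot, and variables do not carry over. Pictures are saved under pics/ and viewed, about 8 in all and at most 12, crops included, and the job is handed in when it is done.

```bash
mkdir -p pics; cat > h.py <<'E'
import numpy as np, cv2
from cell import ctrl, planner, status, vision, close_job, nets
from scipy.spatial.transform import Rotation as R
def ray_plane(im,px,z,T=None):
    W=np.array(im["world_to_cam"]) if T is None else np.linalg.inv(T)
    Rm,t=W[:3,:3],W[:3,3]; c=-Rm.T@t
    d=Rm.T@np.array([(px[0]-im["cx"])/im["fx"],(px[1]-im["cy"])/im["fy"],1])
    return c+d*(z-c[2])/d[2]
E
python3 - <<'E'
from h import *
for c in("top","scene"):
    im=vision.get_image(c); cv2.imwrite(f"pics/{c}0.png",im["pixels"])
    W=np.array(im["world_to_cam"]); print(c,"cam",-W[:3,:3].T@W[:3,3],im["fx"])
    for n,z in(("holder",.03),("stop_mid",.096),("plunger",.113),("catch_round",.034),("catch_bar",.034),("piece_a",.035),("magnifier",0),("mug",.045)):
        for d in nets.boxes_of(n,c)[:4]: print(c,n,np.round(d["position"],1),round(d["score"],2),ray_plane(im,d["position"],z).round(3))
s=status.state();print(s["t"],s["tool_pos"],s["orientation"],s["gripper_width"],ctrl.grasp_offset)
E
```

```text
top cam [ 0.42545777 -0.03053315  1.22103301] 466.3173006601232
top holder [278.1 248.1] 0.8 [ 0.535 -0.024  0.03 ]
top holder [321.8 235.5] 0.64 [ 0.569 -0.135  0.03 ]
top holder [115.7 231.9] 0.5 [0.569 0.396 0.03 ]
top stop_mid [318.8 239.7] 0.69 [ 0.551 -0.122  0.096]
top plunger [321.4 237.3] 0.6 [ 0.555 -0.127  0.113]
top plunger [321.  238.5] 0.19 [ 0.552 -0.126  0.113]
top catch_round [223.5 246.2] 0.84 [0.537 0.115 0.034]
top catch_bar [299.1 241.7] 0.59 [ 0.552 -0.077  0.034]
top catch_bar [286.3 148.5] 0.36 [ 0.798 -0.041  0.034]
top piece_a [225.  274.3] 0.72 [0.466 0.109 0.035]
top piece_a [ 96.2 296.5] 0.59 [0.404 0.43  0.035]
top piece_a [115.  231.3] 0.53 [0.57  0.396 0.035]
top magnifier [145.5 164. ] 0.86 [0.759 0.341 0.   ]
top mug [449.7 234.9] 0.62 [ 0.575 -0.456  0.045]
scene cam [1.35519754 0.0860844  0.9582538 ] 480.05157069976076
scene holder [286.6 201.2] 0.89 [ 0.556 -0.011  0.03 ]
scene holder [237.2 184.3] 0.57 [ 0.522 -0.148  0.03 ]
scene stop_mid [240.  188.1] 0.95 [ 0.592 -0.122  0.096]
scene stop_mid [257.4 288.9] 0.29 [ 0.86  -0.025  0.096]
scene plunger [240.2 173.4] 0.51 [ 0.56  -0.128  0.113]
scene catch_round [333.2 200.8] 0.86 [0.536 0.106 0.034]
scene catch_bar [260.3 191.5] 0.87 [ 0.539 -0.083  0.034]
scene piece_a [458.4 187.8] 0.7 [0.43  0.425 0.035]
scene magnifier [418.3 257.8] 0.75 [ 0.649  0.327 -0.   ]
scene mug [118.4 174.8] 0.63 [ 0.561 -0.457  0.045]
0.9 [ 0.26902693 -0.59169807  0.23132556] [ 2.64149520e+00 -1.70057999e+00 -3.21591635e-05] 0.08550494733164248 0.0187
```

```bash
python3 -c "
import cv2
a=cv2.imread('pics/top0.png')[120:330,70:480]
cv2.imwrite('pics/a.png',cv2.resize(a,(800,410),interpolation=3))"
```

```text
(no output)
```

View pics/a.png

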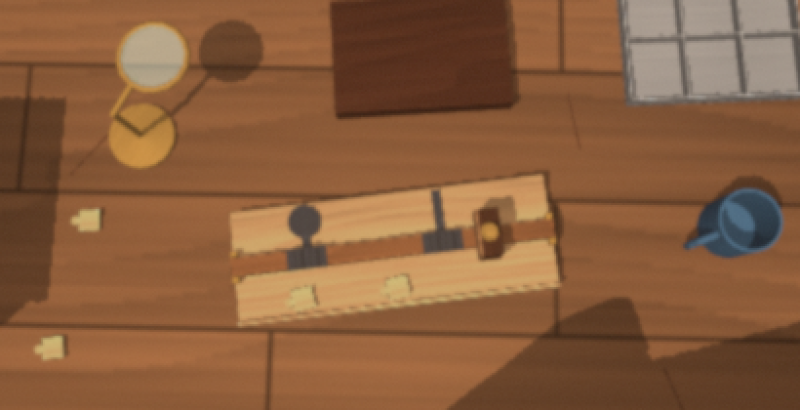

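The bar tab (crop 437,220) comes first and the round tab (305,222) second. The stop is at (489,232) on the right, so the push runs to image left, which is world +y. Next I'll shut the gripper and take a close wrist view.

```bash
cat >> h.py <<'E'
def ori(yaw,flip=False):
    x=np.array([np.cos(yaw),np.sin(yaw),0])*(-1 if flip else 1); z=np.array([0,0,-1.])
    return R.from_matrix(np.c_[x,np.cross(z,x),z]).as_rotvec()
def wrist(name):
    s=status.state(); T=np.eye(4); T[:3,:3]=R.from_rotvec(s["orientation"]).as_matrix(); T[:3,3]=s["tool_pos"]
    im=vision.get_image("wrist"); T=T@np.array(im["T_tool_cam"]); cv2.imwrite(f"pics/{name}.png",im["pixels"])
    return im,T
E
python3 - <<'E'
from h import *
q0=np.array(status.state()["joints"])
best=min((f for f in(False,True)),key=lambda f:(lambda q:99 if q is None else abs(q-q0).max())(planner.inverse_kinematics([.53,-.03,.33],ori(.12,f))))
print("flip",best)
ctrl.gripper_to(0)
ctrl.goto([.53,-.03,.36],ori(.12,best)); 
im,T=wrist("w1"); print(np.array(im["T_tool_cam"]).round(3),im["fx"])
for n,z in(("holder",.03),("stop_mid",.096),("plunger",.113),("catch_round",.034),("catch_bar",.034),("piece_a",.038)):
    for d in nets.boxes_of(n,"wrist")[:3]: print(n,np.round(d["position"],1),round(d["score"],2),ray_plane(im,d["position"],z,T).round(4))
s=status.state();print(s["t"],s["tool_pos"],s["gripper_width"])
E
```

```text
flip False
[[ 1.     0.001  0.     0.   ]
 [-0.001  0.949  0.317 -0.081]
 [ 0.    -0.317  0.949 -0.143]
 [ 0.     0.     0.     1.   ]] 335.36108527811047
holder [280.  131.5] 0.71 [0.5346 0.005  0.03  ]
stop_mid [284.4 231.2] 0.94 [ 0.5543 -0.1148  0.096 ]
plunger [285.3 241.8] 0.72 [ 0.5559 -0.1222  0.113 ]
catch_round [299.   51.8] 0.58 [0.546  0.1069 0.034 ]
catch_bar [289.1 187.4] 0.76 [ 0.5574 -0.0715  0.034 ]
piece_a [239.6  42.4] 0.86 [0.4704 0.1082 0.038 ]
piece_a [248.5 139.5] 0.79 [ 0.4929 -0.01    0.038 ]
4.275 [ 0.53000962 -0.03027546  0.35989063] -0.0002897310268129111
```

View pics/w1.png

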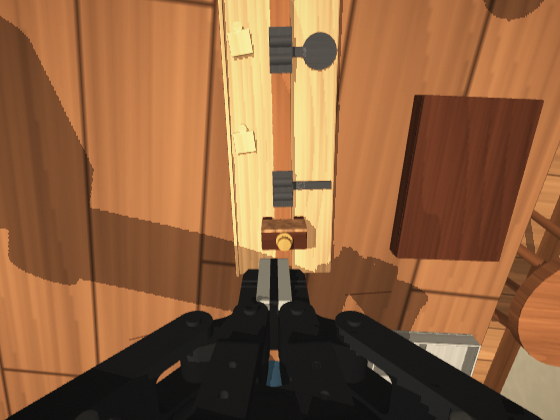

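The wrist view shows the round disc at (320,51) with its catch on the rail at (280,50). The bar tab is at (313,185) with its catch at (283,188), and the plunger knob top is at (285,241). The first is the wanted one. Next I'll turn these into holder coordinates.

```bash
python3 - <<'E'
from h import *
im,T=wrist("w2")
P=lambda p,z:ray_plane(im,p,z,T)
r=P((280.5,50),.052);b=P((283,188),.052);k=P((285,241),.113)
rt=P((320,51),.034);bt=P((313,185),.034)
r1=P((282,5),.05); 
v=r-k; v[2]=0; print("r,b,k,rt,bt",*[a.round(4) for a in(r,b,k,rt,bt)])
yaw=np.arctan2(-v[0],v[1]);print("yaw",yaw, np.arctan2(-(r-b)[0],(r-b)[1]))
u=np.array([-np.sin(yaw),np.cos(yaw)]);x=np.array([u[1],-u[0]])
for n,p in dict(r=r,b=b,k=k,rt=rt,bt=bt).items(): print(n,"along",((p-k)[:2]@u).round(4),"x",((p-k)[:2]@x).round(4))
# top camera cross check
W=vision.get_image("top")
for n,z,px in(("rt",.034,(70+305/1.951,120+222/1.951)),("bt",.034,(70+437/1.951,120+210/1.951)),("r",.052,(70+307/1.951,120+258/1.951)),("b",.052,(70+442/1.951,120+240/1.951)),("k",.113,(70+489/1.951,120+231/1.951))):
    p=ray_plane(W,px,z); print("top",n,p.round(4),"along",((p-k)[:2]@u).round(4),"x",((p-k)[:2]@x).round(4))
# edges of darkness along tab columns for sub-pixel centres
g=im["pixels"].astype(int).sum(2)
for c,r0,r1 in((320,20,85),(325,170,200)):
    col=g[r0:r1,c-2:c+3].mean(1); d=np.where(col<300)[0]; print(c,r0+d.min(),r0+d.max())
col=g[10:215,283:287].mean(1);print(col.astype(int).tolist())
E
```

```text
r,b,k,rt,bt [0.5223 0.1046 0.052 ] [ 0.5479 -0.0683  0.052 ] [ 0.5556 -0.1207  0.113 ] [0.5725 0.1116 0.034 ] [ 0.5913 -0.0634  0.034 ]
yaw 0.14665564497611547 0.14672312658609785
r along 0.2277 x -0.0
b along 0.053 x 0.0
k along 0.0 x 0.0
rt along 0.2274 x 0.0507
bt along 0.0515 x 0.0437
top rt [0.5686 0.1095 0.034 ] along 0.2258 x 0.0464
top bt [ 0.5876 -0.0637  0.034 ] along 0.0518 x 0.04
top r [0.52  0.103 0.052] along 0.2265 x -0.0026
top b [ 0.5464 -0.07    0.052 ] along 0.0515 x -0.0017
top k [ 0.5521 -0.1252  0.113 ] along -0.0039 x -0.0041
320 33 69
325 181 188
[405, 406, 405, 407, 406, 408, 408, 409, 409, 410, 410, 410, 411, 410, 412, 412, 384, 296, 244, 246, 246, 246, 245, 246, 247, 233, 213, 224, 235, 249, 256, 241, 225, 212, 195, 174, 155, 183, 247, 247, 246, 245, 245, 234, 215, 224, 237, 251, 258, 241, 227, 211, 192, 172, 166, 199, 241, 241, 242, 242, 241, 241, 241, 327, 421, 422, 422, 419, 417, 415, 414, 410, 401, 399, 397, 397, 393, 385, 384, 384, 382, 382, 384, 383, 384, 386, 385, 386, 387, 388, 390, 389, 388, 388, 388, 390, 390, 389, 391, 392, 392, 391, 393, 393, 394, 396, 396, 397, 397, 398, 399, 398, 398, 398, 398, 399, 399, 400, 399, 399, 400, 400, 401, 401, 401, 402, 401, 401, 401, 401, 401, 402, 403, 403, 403, 402, 404, 404, 405, 406, 405, 405, 404, 406, 406, 406, 406, 406, 406, 406, 406, 407, 407, 408, 407, 407, 408, 409, 408, 408, 382, 300, 242, 245, 245, 244, 245, 238, 224, 230, 252, 263, 260, 240, 220, 197, 184, 208, 242, 242, 243, 235, 221, 231, 253, 265, 258, 237, 221, 193, 188, 218, 238, 239, 238, 238, 260, 342, 408, 407, 408, 408, 408, 408, 407]
```

Both cameras agree: bar notch about 52 mm ahead of the stop's middle, round notch about 227 mm, yaw 0.147. I'll go down behind the block and push over the bar catch in small steps. Logging the force there will calibrate the fingertip offset.

```bash
cat >> h.py <<'E'
yaw=.1467; K=np.array([.5556,-.1207]); U=np.array([-np.sin(yaw),np.cos(yaw)]); O=ori(yaw); Z=.072
def at(s,z=Z): return [*(K+s*U),z]
def here():
    s=status.state(); return (np.array(s["tool_pos"][:2])-K)@U, np.array(s["ft_force"][:2])@U, s
def steps(a,b,d=.002,feed=.03):
    n=max(1,round((b-a)/d))
    for p in np.linspace(a,b,n+1)[1:]:
        ctrl.line_to(at(p),feed=feed); q,f,s=here(); print(f"{q*1000:.1f}:{f:.1f}",end="  ")
    print("t",s["t"])
E
python3 - <<'E'
from h import *
ctrl.goto(at(-.05,.2),O)
print("guard",ctrl.line_to(at(-.05),feed=.12,guard=6)); print(here()[:2],here()[2]["tool_pos"])
ctrl.line_to(at(-.03),feed=.05,guard=6)
steps(-.03,.052,.002)
E
```

```text
guard False
(np.float64(-0.05041948651809515), np.float64(-0.04993241435214182)) [ 0.56368874 -0.17047173  0.07309507]
-28.0:0.3  -25.9:-0.5  -23.8:-0.7  -21.8:0.2  -19.8:-0.1  -17.9:-0.2  -15.8:0.5  -13.9:0.6  -11.8:0.7  -9.8:0.7  -7.9:0.4  -5.9:-1.1  -3.8:-0.0  -1.8:0.4  0.2:0.2  2.1:0.7  4.2:0.3  5.9:-1.5  6.7:-5.9  8.5:-6.6  11.4:-4.3  14.4:-1.3  16.7:-0.1  18.3:-0.7  20.1:-0.2  22.1:0.0  24.1:0.1  25.9:-0.7  26.7:-6.7  28.5:-6.6  31.4:-3.4  34.4:-0.9  36.7:-0.5  38.3:-0.3  40.1:0.3  42.1:0.2  44.1:-0.3  46.1:0.2  48.1:-1.9  50.1:0.0  52.1:-0.4  t 17.2583
```

The ramp force came on at TCP 5.9 mm and again at 25.9 mm. That fits the 20 mm hump spacing and gives a stop-to-TCP offset of about 26 mm. So the block should be seated at the round notch with TCP at about 0.201, with the ramp starting near 0.181. I'll push on to the ramp, then step finely and stop as soon as the force drops.

```bash
python3 - <<'E'
from h import *
print("guard",ctrl.line_to(at(.170),feed=.04,guard=6)); print(here()[:2],here()[2]["t"])
on=None; pk=0
for p in np.arange(.171,.1975,.001):
    ctrl.line_to(at(p),feed=.02); q,f,s=here(); print(f"{q*1000:.1f}:{f:.1f}",end="  ")
    if on is None and f<-3: on=q
    pk=min(pk,f)
    if on is not None and pk<-5 and f>-.6: break
    if on is not None and q-on>.014: break
print("\nonset",on,"t",s["t"])
im,T=wrist("w3"); t=vision.get_image("top"); cv2.imwrite("pics/t3.png",t["pixels"])
a=cv2.resize(t["pixels"][190:300,170:370],(700,385),interpolation=cv2.INTER_CUBIC); cv2.imwrite("pics/t3c.png",a)
E
```

```text
guard False
(np.float64(0.16999331846988147), np.float64(-0.3983505627269386)) 20.3583
171.1:-0.0  172.1:-0.2  173.1:0.2  174.1:-0.1  175.1:0.2  176.1:-0.3  177.1:0.3  178.1:-0.7  179.1:0.1  180.1:0.3  181.1:0.3  182.0:0.9  182.5:-2.5  183.0:-6.5  183.7:-8.1  184.9:-6.0  186.2:-5.6  187.7:-4.5  189.2:-2.5  190.4:-2.2  191.4:0.9  
onset 0.18296894161988322 t 25.6083
```

View pics/w3.png

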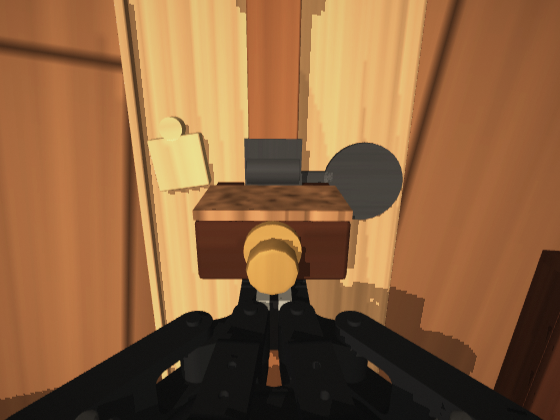

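The block is nearly at the round disc (disc at (365,181), walnut top face rows 221–278, knob top (272,270)). I'll compute its offset to see whether it has snapped in.

```bash
python3 - <<'E'
from h import *
im,T=wrist("w4")
S=lambda p,z:round(((ray_plane(im,p,z,T)[:2]-K)@U)*1000,1)
print("disc",S((365,181),.034),"edge far/near disc",S((365,142),.034),S((365,220),.034),"block rear/front top",S((273,278),.096),S((273,221),.096),"cork front",S((273,210),.096),"knob top ctr",S((272,270),.113),S((272,270),.117),"tcp",here()[0]*1000,here()[1])
print("catch far edge",S((273,139),.05))
E
```

```text
disc 228.0 edge far/near disc 249.4 205.0 block rear/front top 203.2 227.7 cork front 232.1 knob top ctr 216.2 218.4 tcp 191.3107207526383 -0.41151715792776805
catch far edge 252.8
```

The block is still on the first crest, about 11 mm short, with the fingertips touching it. I'll push on a few mm to where it must snap in, still short of the notch, then back off and check.

```bash
python3 - <<'E'
from h import *
steps(.191,.197,.001,.02)
ctrl.hold(.3); print(here()[:2])
im,T=wrist("w5"); print(here()[2]["t"])
E
```

```text
192.1:0.0  193.1:-0.1  194.1:0.8  195.0:-0.1  196.0:0.7  197.0:0.5  t 27.2583
(np.float64(0.19698442132368257), np.float64(-0.40233638629793705))
27.6083
```

View pics/w5.png

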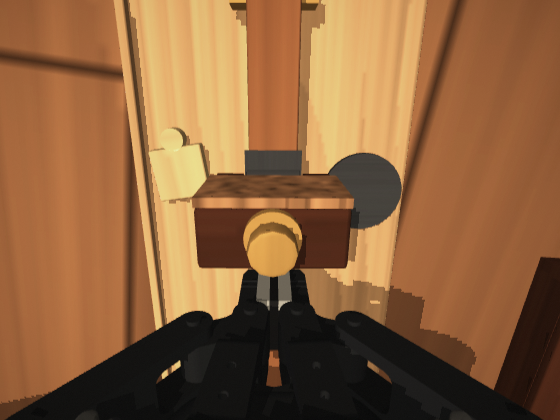

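The block's rear edge has moved ahead of the fingers (row 268, was 278), so it has gone about 10 mm forward and should be seated. I'll back off, lift, and check from above.

```bash
python3 - <<'E'
from h import *
ctrl.line_to(at(.165),feed=.08); ctrl.line_to(at(.165,.2),feed=.15); ctrl.line_to(at(.20,.30),feed=.15)
im,T=wrist("w6"); q,f,s=here(); print(q,f,s["t"])
for n,z in(("stop_mid",.096),("plunger",.113),("catch_round",.034),("piece_a",.038)):
    for d in nets.boxes_of(n,"wrist")[:2]: print(n,np.round(d["position"],1),round(d["score"],2),(ray_plane(im,d["position"],z,T)[:2]-K)@U)
np.save("T6.npy",T)
E
```

```text
0.19986804685481435 -0.7607875358513262 30.0667
stop_mid [275.  148.5] 0.73 0.23018257177257076
stop_mid [231.1 135.5] 0.4 0.243248160216646
plunger [276.8 151.2] 0.56 0.23006135195361585
catch_round [316.  142.8] 0.72 0.2279224166452805
piece_a [235.  225.6] 0.92 0.12251122851581008
piece_a [229.9 132.9] 0.88 0.23991729048309926
```

View pics/w6.png

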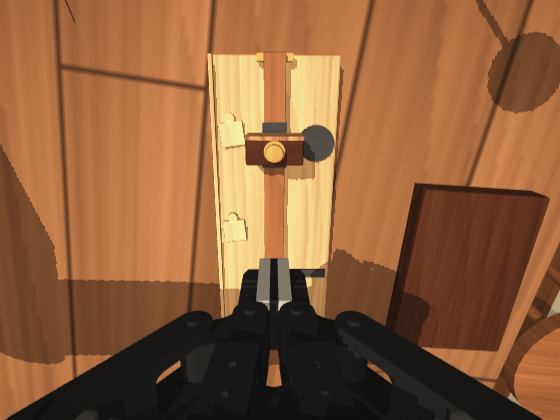

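The view shows the knob at (275,152), about 229–230 mm along, and the disc centre at (318,143), about 228 mm. They agree within measuring error, the block has snapped clear of the fingers, and the pieces look undisturbed. I'll hand in.

```bash
python3 -c "
from h import *
ctrl.hold(.3); print(here()[:2],here()[2]['t']); close_job()"
```

```text
(np.float64(0.1999507282781965), np.float64(-0.6718013253815736)) 30.5667
the job is handed in; nothing more can be done
```

I pushed the stop from behind with the shut fingertips, over the bar catch and over the first hump of the round-tab catch. It then snapped ahead of the fingers by itself. I backed off, lifted clear and handed in at about t = 30.6 s of the 48 s allowed.

- **Seating:** in the last wrist picture the stop and its knob measured 229–230 mm along the rail, and the round catch 228 mm. That 1–2 mm gap is within camera accuracy, but I could not measure the 3 mm limit more finely. The block moved forward about 10 mm when it snapped, as expected from the crest to the notch.
- **Plunger:** I did not measure its height directly. That it dropped is inferred from the snap.
- **Early force reading:** at the first crest the force fell to zero while the picture showed the block still about 11 mm short. I therefore pushed 6 mm further, still short of the notch.
- **Other objects:** the two pieces on the ledge look undisturbed, and the fingers stayed behind the block, away from its cork face. I did not compare the table pieces, magnifier, lid or mug with their start positions, but the arm never went near them at low height.

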